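Fit the bushing kept behind the cans

ROBOT

A 6-joint arm with a two-finger parallel gripper is mounted at the origin on the work surface. World frame = base frame: x ahead of the robot, y to its left, z up, the work surface at z = 0. Lengths are in m, angles in degrees, forces in N, time in s.
With the tool pointing down it reaches from about 0.4 to 0.825 m from the base axis. Payload 7 kg.
Tool frame: the origin (TCP) lies on the centre line of the jaws, within the pads' length; the fingertips stand 19 mm ahead of it and the grasp point (between the pads) is the TCP (r.tip_extent is the distance from the TCP to the fingertips, in m); z points along the fingers, y is the line along which they close (so a half turn about z gives the same grasp; the last joint's range is limited). The gripper opens to 88 mm and grips with 3 to 60 N. Pads are 19 mm wide; open, the fingers measure 130 mm over their backs; the gripper's body (78 mm by 193 mm) begins 47 mm behind the grasp point.
Start: joints at [-54.769, 20.546, 0.682, 0, -70.136, -16.507], TCP at [0.217, -0.639, 0.246] pointing down, gripper open.
Joint ranges: [-176.03, 176.03], [-82.01, 121.73], [-58.28, 71.71], [-173.87, 95.51], [-174.79, -0.11], [-173.66, 173.66]. Speed limits (degrees/s): [136.94, 136.94, 172.46, 180, 180, 180].

INTERFACE

Orientations are given as [roll, pitch, yaw] about the fixed x, y, z axes, in that order (R = Rz(yaw) Ry(pitch) Rx(roll)).
In Python, from plant import r gives the robot as it stands. The module is installed in compiled form; this text tells all that it offers.
- The arm moves only by the tool jog_arm, never from a script. Its argument "deltas" is a list that holds one entry, the list of rows, each a list of 5 numbers: the opening, from -1 (shut) to 1 (fully open), then the shift along the world's x, y, z in cm, then the turn about the world's z in rad. In form: [[[claw, dx, dy, dz, turn], ...]]. A call has 1 to 8 rows; each row shifts and turns the commanded pose from where the row before left it; what a row does not reach is not made up. A row lasts 1/8 s, in which the tool goes at most 62.5 mm and 10.7 degrees, less where a joint would pass 70% of its speed; a pose out of reach is approached as far as the arm can. A call with a gripper value outside its range is refused whole. The fingers move at their own pace and stop on an object; "force" is the grip in N (left out, the last holds). Time passes only in rows, so rows that do not move let the fingers close. It gives the time, the measured TCP pose, the force, the opening and the grip force at its end, in the units of the state.
- r.get_state(): the state, without advancing time (a new reading comes with each control period).
- r.capture(name): name is "scene" or "top" or "wrist"; returns the picture (420x560x3 uint8, blue, green, red); there is no depth.
- r.camera_info(name): a dict with "fx", "fy", "cx", "cy" (pixels), "view" (4x4, takes a point from world to camera coordinates). Camera axes: x right, y up, looking along -z (the intrinsics and any distortion apply to the point x, -y, -z); pixel columns grow to the right and rows downward; lengths in m; the calibration is good to about 2 mm. The wrist camera is an equidistant fisheye: a pixel r from the principal point sees the ray r / f radians off the axis. A picture is of the moment at which its call begins: read the wrist's pose just before it. camera_info takes no time and is no camera call; for the wrist camera it gives the pose at the moment of the call.
- r.close_job(): hands the job in; it is judged then, once.
The state is a dict: "time_s": time; "joints": joint angles; "qd": joint speeds; "joint_torque": joint torques, N m; "tcp_pos": TCP position; "eef_rot": TCP orientation; "contact_force": force on the tool from outside, world axes, zero at the start; "moment": the same for the moment, N m; "gripper_width": finger opening in m; "gripper_force": force on a finger pad.
Only numpy, scipy, OpenCV 4.12 (cv2) and the standard library are available. Lean on these libraries where they do the work, as an engineer would, in place of code of your own. Each camera call takes 0.05 s, during which the arm holds its last target. There are 200 camera calls.

TASK

The hub in the drill-press vise needs its bronze bushing, which stands with two others behind the aerosol and the oil tin in the plywood caddy: first stand both cans on the drip tray, leaving the bushings alone. Then, with the cans out of the way, push the bushing that fits fully home in the hub, shank down and head on the rim; any other you try goes back where it stood. Last, put each can back upright where it stood, the tin square in the caddy; set things down rather than drop them, knock no can over, and do not disturb the screw jar or the tape measure.

Things in the scene. Friction and masses are not known exactly. Their poses are not given: they have to be found in the camera images.
- aerosol: Tall white aerosol can with a narrower grey cap, loose, 0.15 to 0.35 kg. 53 mm in diameter, 165 mm tall in all; the straight side ends 136 mm above its foot, then shoulder and cap (43 mm wide). Origin at the centre of its underside, z up. Starts in the front row of the caddy, beside the tin.
- tin: Flat rectangular oil tin, bare metal, pale label, black screw cap; loose, 0.15 to 0.35 kg. 42 mm thick (its x), 66 mm wide (its y), flat-sided up to 128 mm, 148 mm tall with the cap (28 mm wide, 14 mm to +y of the middle). Origin at the centre of its underside, z up. Starts in the caddy's front row beside the aerosol, its x along the caddy's x within 0.1 rad.
- bushing_small: Smallest of three alike bronze headed bushings, loose, 0.37 kg: shank 32 mm, head 42 mm in diameter. All stand shank down, 60 mm tall: shank 0 to 30 mm, foot tapered over the lowest 8 mm to 6 mm less diameter, head 30 to 60 mm, bored through. Origin at the centre of the shank's underside, z up. They start in a row along the caddy's y behind the cans, in any order.
- bushing_medium: Middle-sized bronze headed bushing, loose, 0.52 kg: shank 40 mm in diameter, head 50 mm in diameter; otherwise as the smallest. Origin at the centre of the underside of the shank, z up.
- bushing_large: Largest bronze headed bushing, loose, 0.69 kg: shank 48 mm in diameter, head 58 mm in diameter; otherwise as the smallest. Origin at the centre of the underside of the shank, z up.
- hub_mouth (a point): Centre of the mouth of the dark steel hub clamped upright in the blue drill-press vise; z up out of the bore. Fixed; 70 mm outer diameter, flat rim 100 mm above the bench, blind bore 45 mm in diameter, 34 mm deep. Jaws at +x and -x, tops 25 mm below the rim; screw and cross handle point to -x (reach 200 mm from the hub axis, 60 mm high).
- drip_tray: Shallow galvanised drip tray, the side area, fixed: 200 mm along its x, 140 mm along its y, 18 mm high, walls and floor 3 mm. Origin at the centre of its underside. It lies to one side of the caddy, the vise to the other.
- caddy: Open plywood caddy, fixed: 196 mm along its x, 270 mm along its y, walls 12 mm thick and 40 mm high, floor 9 mm thick. Origin at the centre of its underside. The two cans stand at about x = -36 mm, y = +40 and -40 mm in its frame (front row, nearest the robot), the bushings at about x = +25 mm, y = -72, 0 and +72 mm (back row), all on its floor.
- screw_jar: Glass jar of screws with a steel lid, loose bystander: 62 mm in diameter, 78 mm tall. Origin at the centre of its underside.
- tape_measure: Yellow tape measure standing on edge, loose bystander: 70 mm long, 38 mm thick, 62 mm tall. Origin at the centre of its underside.
There are look-alikes about, which are no part of the job. Leave any pink look-alike of the bushing_large alone.

How it is judged:
By the outcome, as a careful person would: the job done as asked, in the order asked, and still so for the second after the job is handed in, with the robot touching nothing.
It also fails if it takes over 115 s, if anything falls off the work surface, if the arm or the gripper's body presses on something with over 40 N, if the wrist force passes 120 N, or if a joint passes its speed limit or range.

## Working session

There is one attempt and no reset: what is moved stays moved. The work goes in short steps, Python scripts to look and compute and a tool call to move; the robot and the scene stay as the last step left them, time stands still between calls to the robot, and variables do not carry over. Pictures are saved under pics/ and viewed, at most 14 in all, crops included, and the job is handed in when it is done.

Besides the shell and the picture viewer there is one more tool, called after "Call:" in YAML: its name, and indented under it one key for each argument. jog_arm: Moves the arm, as the interface text tells. Its arguments: {"type":"object","properties":{"deltas":{"type":"array"},"force":{"type":"number"}},"required":["deltas"]}

```bash
mkdir -p pics
python3 - <<'E'
from plant import r
import cv2,numpy as np
np.set_printoptions(precision=4,suppress=True)
for n in ("scene","top","wrist"):
    i=r.camera_info(n);print(n,i)
    cv2.imwrite(f"pics/{n}0.png",r.capture(n))
s=r.get_state();print(s)
E
```

```text
scene {'fx': 473.09599244666913, 'fy': 473.09599244666913, 'cx': 278.49838470234585, 'cy': 197.3803510924498, 'view': array([[ 0.6614,  0.75  ,  0.0048, -0.3793],
       [-0.4682,  0.4078,  0.7839,  0.2088],
       [ 0.586 , -0.5207,  0.6209, -1.3441],
       [ 0.    ,  0.    ,  0.    ,  1.    ]])}
top {'fx': 380.0001559858294, 'fy': 380.0001559858294, 'cx': 277.37560622687477, 'cy': 208.64768070192704, 'view': array([[ 0.0229, -0.9997,  0.0067, -0.0021],
       [ 0.9894,  0.0237,  0.1435, -0.6076],
       [-0.1436,  0.0033,  0.9896, -0.9131],
       [ 0.    ,  0.    ,  0.    ,  1.    ]])}
wrist {'fx': 325.19226210127806, 'fy': 325.19226210127806, 'cx': 285.30971044511784, 'cy': 210.30188951430947, 'view': array([[-0.3193,  0.9476,  0.0015,  0.6741],
       [-0.9082, -0.3056, -0.286 ,  0.0353],
       [-0.2705, -0.0927,  0.9582, -0.39  ],
       [ 0.    ,  0.    ,  0.    ,  1.    ]])}
{'time_s': 0.15, 'joints': array([-54.7684,  20.5822,   0.6453,  -0.016 , -70.1359, -16.5078]), 'qd': array([ 0.0096, -0.0415,  0.1912,  0.1061,  0.0043,  0.1006]), 'joint_torque': array([ -0.0023, -58.3278,  29.3292,   7.0013,   0.0088,  -0.0001]), 'tcp_pos': array([ 0.2166, -0.6389,  0.2448]), 'eef_rot': array([ 179.9259,   -0.0063, -161.2816]), 'contact_force': array([ 0.3962, -0.2855, -0.3613]), 'moment': array([ 0.0327, -0.015 , -0.001 ]), 'gripper_force': 0.0, 'gripper_width': 0.08806888053335686}
```

View pics/scene0.png

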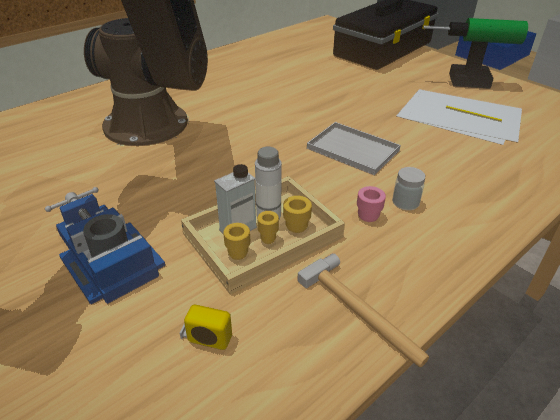

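View pics/top0.png

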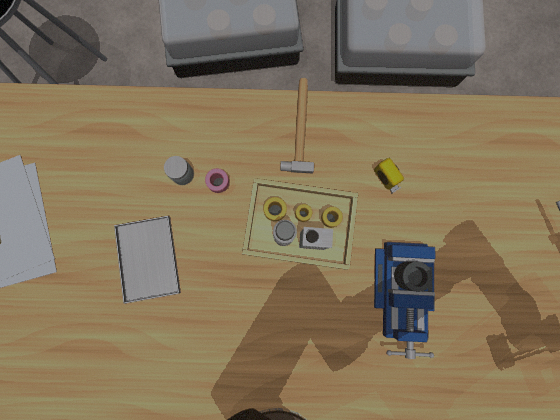

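The scene view shows bushings at (237,240), (268,225) and (297,213), the tin at (237,205), the aerosol at (268,185) and the hub at (105,232). The tray is at (353,147), the pink look-alike at (370,204), the jar at (408,188) and the tape at (208,327). In the top view the bushings are at (275,208) largest, (304,212) smallest and (331,216) middle, with the pink one at (217,180). The 45 mm bore takes the 40 mm shank, so the middle-sized bushing at top (331,216) should be the one. I'll confirm that in an enlarged crop.

```bash
cat > h.py <<'E'
import numpy as np,cv2
from plant import r
np.set_printoptions(precision=4,suppress=True)
def ray(n,uv,info=None):
    i=info or r.camera_info(n);V=i['view'];R=V[:3,:3];c=-R.T@V[:3,3]
    x=(uv[0]-i['cx'])/i['fx'];y=(uv[1]-i['cy'])/i['fy']
    if n=='wrist':
        t=np.hypot(x,y);k=np.sin(t)/max(t,1e-9);d=np.array([x*k,-y*k,-np.cos(t)])
    else: d=np.array([x,-y,-1.])
    d=R.T@d;return c,d/np.linalg.norm(d)
def plane(n,uv,z,info=None):
    c,d=ray(n,uv,info);return c+d*(z-c[2])/d[2]
def tri(rays):
    A=sum(np.eye(3)-np.outer(d,d) for c,d in rays);b=sum((np.eye(3)-np.outer(d,d))@c for c,d in rays)
    p=np.linalg.solve(A,b);return p,[np.linalg.norm(np.cross(p-c,d)) for c,d in rays]
def proj(n,p,info=None):
    i=info or r.camera_info(n);q=i['view']@np.append(p,1);x,y,z=q[0],-q[1],-q[2]
    if n=='wrist':
        h=np.hypot(x,y);t=np.arctan2(h,z);x,y,z=x/h*t,y/h*t,1
    return np.array([i['cx']+i['fx']*x/z,i['cy']+i['fy']*y/z])
E
python3 - <<'E'
import cv2,numpy as np
t=cv2.imread('pics/top0.png');s=cv2.imread('pics/scene0.png')
a=cv2.resize(t[170:275,235:365],None,fx=5,fy=5,interpolation=2)
cv2.imwrite('pics/ct.png',a)
b=cv2.resize(s[140:300,175:350],None,fx=3.6,fy=3.6,interpolation=2)
cv2.imwrite('pics/cs.png',b)
E
```

```text
(no output)
```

View pics/ct.png

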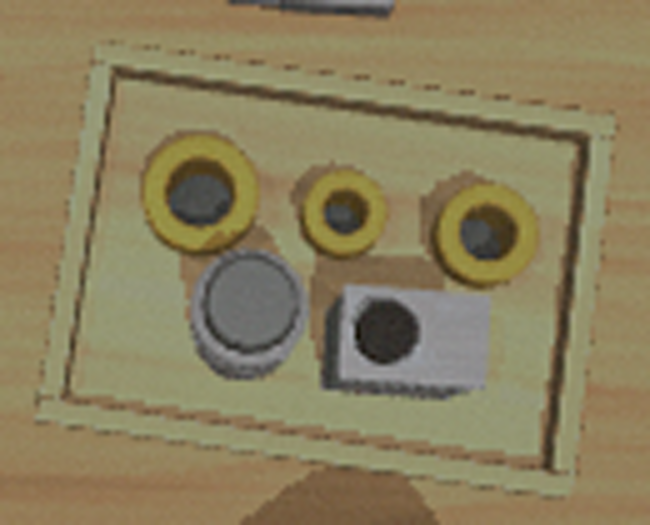

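View pics/cs.png

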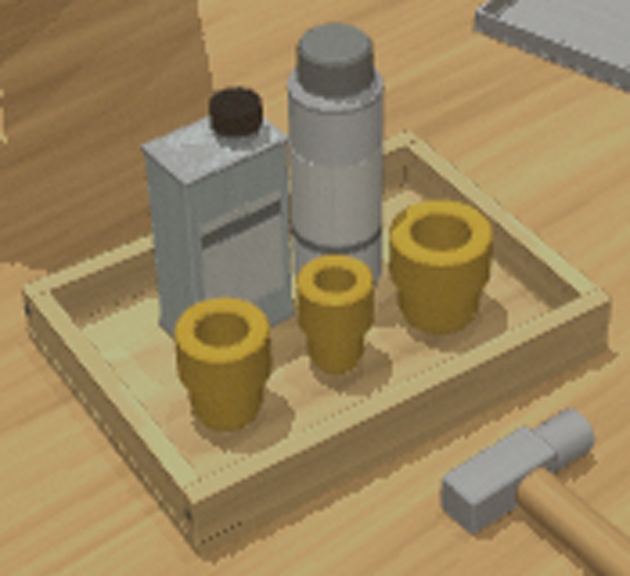

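The crop confirms it: the heads shrink from large (200,193) to medium (487,233) to small (344,211). The medium one stands on the caddy's -y side, beside the tin. Next I'll measure.

Run:
```python
from h import *
t=cv2.imread('pics/top0.png');s=cv2.imread('pics/scene0.png')
U=lambda n,x,y:(235+(x+.5)/5-.5,170+(y+.5)/5-.5) if n=='top' else (175+(x+.5)/3.6-.5,140+(y+.5)/3.6-.5)
P={'large':((200,193),(441,231)),'small':((344,211),(336,279)),'medium':((487,233),(223,329)),
'aerocap':((252,305),(336,45)),'tincap':((386,330),(236,97)),
'tin-x-y?':((492,291),(185,183)),'tin+y+x':((343,284),(288,140)),'tin-x-y':((486,388),(143,148)),
'cad+x-y':((612,117),(190,490)),'cad+x+y':((102,45),(608,297)),'cad-x-y':((572,492),(26,292)),'cad-x+y':((40,412),(408,135))}
for k,(a,b) in P.items():
    p,e=tri([ray('top',U('top',*a)),ray('scene',U('scene',*b))]);print(k,p,np.array(e))
a=cv2.resize(t[230:370,370:445],None,fx=4,fy=4,interpolation=2)
b=cv2.resize(s[175:305,50:170],None,fx=4,fy=4,interpolation=2)
c=np.zeros((560,784,3),np.uint8);c[:,:300]=a;c[:520,304:784]=b;cv2.imwrite('pics/hub.png',c)
a=cv2.resize(t[205:310,105:190],None,fx=4,fy=4,interpolation=2)
b=cv2.resize(s[115:180,300:410],None,fx=4,fy=4,interpolation=2)
c=np.zeros((420,784,3),np.uint8);c[:,:340]=a;c[:260,344:784]=b;cv2.imwrite('pics/tray.png',c)
```

```text
large [0.6056 0.0199 0.0682] [0.0012 0.0012]
small [ 0.5982 -0.051   0.0681] [0.001 0.001]
medium [ 0.5891 -0.1212  0.0674] [0.001 0.001]
aerocap [ 0.5426 -0.0036  0.1714] [0.0019 0.0019]
tincap [ 0.5333 -0.0636  0.1598] [0.0007 0.0007]
tin-x-y? [ 0.5534 -0.1132  0.1393] [0.0006 0.0006]
tin+y+x [ 0.5552 -0.0465  0.1357] [0.0004 0.0004]
tin-x-y [ 0.5105 -0.1104  0.1364] [0.0014 0.0014]
cad+x-y [ 0.6519 -0.1891  0.0447] [0.0005 0.0005]
cad+x+y [0.6856 0.0727 0.0411] [0.0023 0.0023]
cad-x-y [ 0.4646 -0.1678  0.0379] [0.0014 0.0014]
cad-x+y [0.497  0.096  0.0394] [0.0001 0.0001]
```

View pics/hub.png

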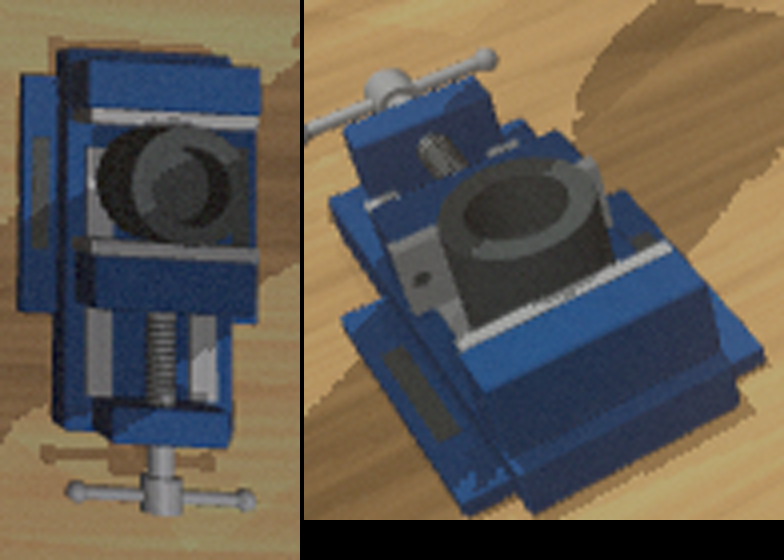

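View pics/tray.png

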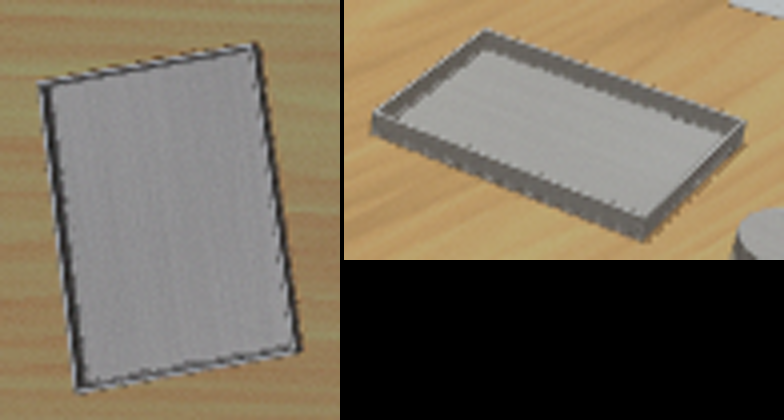

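The hub crop shows the rim centred near (187,184) in the top half and (520,210) in the scene half, with the screw and cross handle toward -x. The tray crop shows its corners at (43,85), (256,45), (300,350) and (78,390) in the top half, and the tray is empty.

Run:
```python
from h import *
T=lambda x,y,o:(o[0]+(x+.5)/4-.5,o[1]+(y+.5)/4-.5)
for k,a,b in [('++',(43,85),(400,124)),('+-',(256,45),(299,220)),('--',(300,350),(31,110)),('-+',(78,390),(144,30))]:
    p,e=tri([ray('top',T(*a,(105,205))),ray('scene',T(*b,(300,115)))]);print(k,p,e[0])
for b in [(520,208),(516,207)]:
    p,e=tri([ray('top',T(187,184,(370,230))),ray('scene',T(b[0]-304,b[1],(50,175)))]);print('hub',p,e[0])
for uv,z in [((177,168),.078),((217,180),.06),((390,172),.06)]: print(plane('top',uv,z))
s=r.get_state();i=r.camera_info('wrist');V=i['view'];c=-V[:3,:3].T@V[:3,3];print('cam-tcp',c-s['tcp_pos'],'axis',-V[2,:3])
```

```text
++ [0.5588 0.4295 0.0149] 0.0026458162167536984
+- [0.5873 0.2935 0.0167] 0.0020969826208048696
-- [0.3962 0.2529 0.0216] 0.0025452374523813226
-+ [0.3683 0.3902 0.018 ] 0.0023474949745112797
hub [ 0.4503 -0.3137  0.0982] 6.277577768240078e-05
hub [ 0.4499 -0.3143  0.0988] 0.000936057477584506
[0.6976 0.2615 0.078 ]
[0.6738 0.1647 0.06  ]
[ 0.705  -0.2689  0.06  ]
cam-tcp [-0.0747 -0.0253  0.138 ] axis [ 0.2706  0.0925 -0.9582]
```

Call:
jog_arm:
  deltas:
    - [[1,2.9,4.05,0,0.15],[1,2.9,4.05,0,0.15],[1,2.9,4.05,0,0.15],[1,2.9,4.05,0,0.15],[1,2.9,4.05,0,0.15],[1,2.9,4.05,0,0.15],[1,2.9,4.05,0,0.15],[1,2.9,4.05,0,0.15]]
  force: 25

```text
time_s: 1.15
tcp_pos: [0.4493, -0.3137, 0.2455]
eef_rot: [-180.0, 0.0, -92.2]
contact_force: [0.6, -0.3, 0.3]
gripper_width: 0.0874
gripper_force: 0.0
```

Run:
```python
from h import *
import pickle
s=r.get_state();i=r.camera_info('wrist');im=r.capture('wrist');print(s['time_s'],s['tcp_pos'],s['eef_rot'],s['joints'],s['qd'])
cv2.imwrite('pics/w1.png',im);pickle.dump(i,open('w1.pkl','wb'));print(proj('wrist',[.45,-.314,.1],i))
```

```text
1.15 [ 0.4493 -0.3137  0.2455] [-179.9998    0.0039  -92.2352] [-14.4417   8.6099 -15.454   -0.0042 -65.9367  12.2082] [42.0951 -1.0137 -1.392   0.098   0.2631 26.5072]
[283.0615 202.6798]
```

View pics/w1.png

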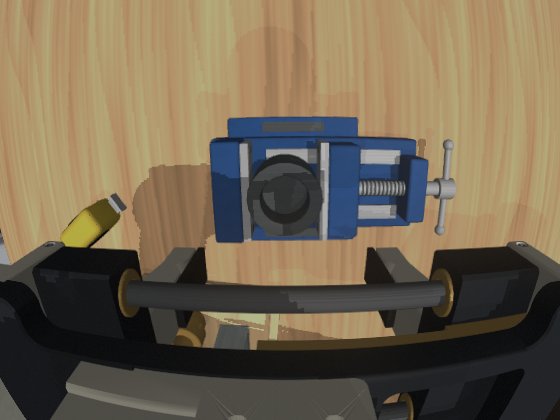

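The wrist view shows the hub rim at about (285,201), spanning columns 248 to 322, which agrees with the prediction of (283,203). I'll refine it with a fit from a settled frame.

Run:
```python
from h import *
s=r.get_state();i=r.camera_info('wrist');im=r.capture('wrist')
i=r.camera_info('wrist');im=r.capture('wrist');s=r.get_state();print(s['tcp_pos'],s['qd'].round(1))
hsv=cv2.cvtColor(im,cv2.COLOR_BGR2HSV)
m=((hsv[...,1]<70)&(hsv[...,2]<125)).astype(np.uint8)*255
w=np.zeros_like(m);c0=proj('wrist',[.45,-.314,.1],i).astype(int);cv2.circle(w,tuple(int(v) for v in c0),55,255,-1);m&=w
m=cv2.morphologyEx(m,cv2.MORPH_OPEN,np.ones((5,5)))
cs=max(cv2.findContours(m,0,1)[0],key=cv2.contourArea);x,y,ww,hh=cv2.boundingRect(cs);print(c0,x,y,ww,hh)
# lower half of the outline = rim: fit circle
p=cs[:,0].astype(float);p=p[p[:,1]>c0[1]-8]
P=np.array([plane('wrist',q,.1,i)[:2] for q in p])
A=np.c_[2*P,np.ones(len(P))];k=np.linalg.lstsq(A,(P**2).sum(1),rcond=None)[0];R=np.sqrt(k[2]+k[:2]@k[:2]);print('rim',k[:2],'R',R,'res',np.abs(np.linalg.norm(P-k[:2],axis=1)-R).max())
cr=cv2.resize(im[140:260,210:360],None,fx=5,fy=5,interpolation=2);cv2.imwrite('pics/w2.png',cr)
# caddy items predicted
```

```text
[ 0.4498 -0.3135  0.2455] [-2.6 -0.  -0.2  0.2 -0.1 -0.9]
[284 200] 242 152 82 85
rim [ 0.4515 -0.3099] R 0.035533357300427434 res 0.011200466174132735
```

View pics/w2.png

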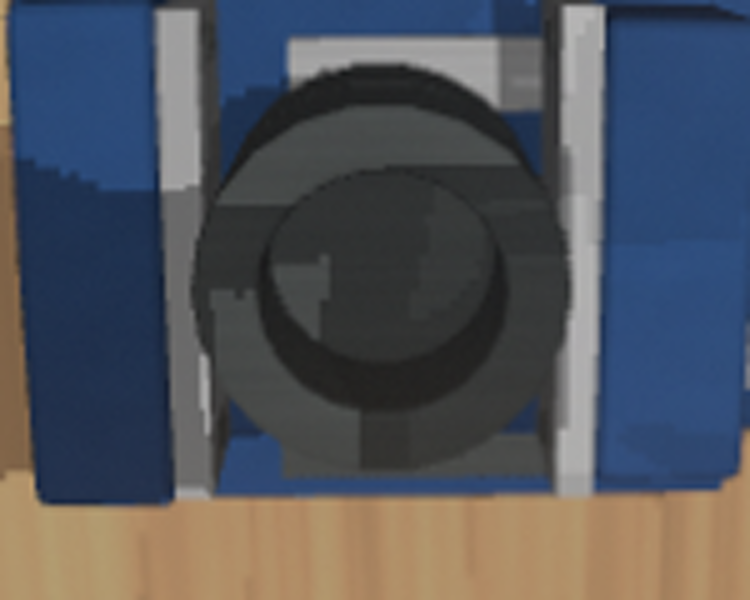

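The rim spans columns 193 to 570 and rows 103 to 470. The bore mouth spans 258 to 508 and 168 to 412, so the centre is crop (382,288), or image (286.1,197.3). The mask fit was spoiled by the vise jaws, so I'll use these edges instead.

Run:
```python
from h import *
i=r.camera_info('wrist')
T=lambda x,y,o:(o[0]+(x+.5)/4-.5,o[1]+(y+.5)/4-.5)
uv=(286.1,197.3)
print(plane('wrist',uv,.1,i), tri([ray('wrist',uv,i),ray('scene',T(518-304,208,(50,175)))]), tri([ray('wrist',uv,i),ray('scene',T(518-304,208,(50,175))),ray('top',T(187,184,(370,230)))]))
print([plane('wrist',(210+x/5-.4,140+290/5-.4),.1,i) for x in(258,508)])
s=r.get_state();print(s['tcp_pos'])
```

```text
[ 0.4475 -0.3186  0.1   ] (array([ 0.4476, -0.3157,  0.0962]), [np.float64(0.0018658338200351844), np.float64(0.0018658338200352779)]) (array([ 0.4487, -0.3154,  0.0962]), [np.float64(0.002500217561900156), np.float64(0.0016323840708283846), np.float64(0.001811976870574533)])
[array([ 0.4699, -0.3193,  0.1   ]), array([ 0.4249, -0.3174,  0.1   ])]
[ 0.4498 -0.3135  0.2455]
```

Call:
jog_arm:
  deltas:
    - [[1,1.55,5.15,0,0],[1,1.55,5.15,0,0],[1,1.55,5.15,0,0],[1,1.55,5.15,0,0],[1,1.55,5.15,0,0],[1,1.55,5.25,0,0],[1,0,0,0,0],[1,0,0,0,0]]

```text
time_s: 2.3
tcp_pos: [0.5414, -0.0059, 0.2453]
eef_rot: [180.0, -0.0, -92.6]
contact_force: [0.1, -1.0, 0.7]
gripper_width: 0.0875
gripper_force: 0.0
```

Run:
```python
from h import *
s=r.get_state();i=r.camera_info('wrist');im=r.capture('wrist');print(s['time_s'],s['tcp_pos'],s['eef_rot'],s['qd'].round(1))
for k,p in dict(aero=[.5426,-.0036,.174],tin=[.5329,-.0785,.137],med=[.589,-.121,.069],small=[.598,-.051,.069]).items(): print(k,proj('wrist',p,i))
cv2.imwrite('pics/w3.png',im)
```

```text
2.3 [ 0.5414 -0.0059  0.2453] [179.9554  -0.0188 -92.5607] [-1.1 -0.5 -0.3  0.   0.   0.1]
aero [281.7373 234.8215]
tin [290.2467 122.3378]
med [228.3543  81.1215]
small [223.8186 153.018 ]
```

View pics/w3.png

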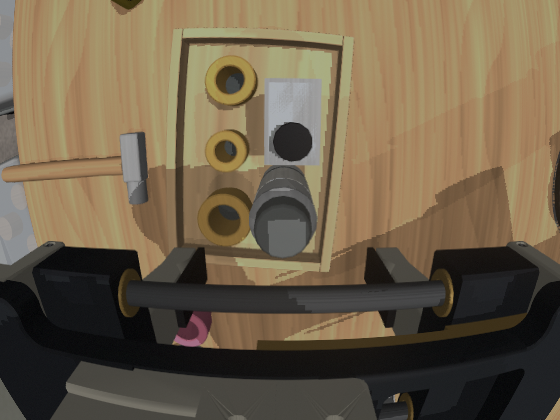

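The wrist view shows the aerosol cap at (283,233), the tin's top face at (293,121), and the medium bushing at (230,80). All are within 3 px of prediction. I'll descend on the aerosol.

Call:
jog_arm:
  deltas:
    - [[1,0,0,-4,0],[1,0,0,-4,0],[1,0,0,-3,0],[1,0,0,0,0],[-1,0,0,0,0],[-1,0,0,0,0],[-1,0,0,0,0],[-1,0,0,0,0]]
  force: 20

```text
time_s: 3.35
tcp_pos: [0.542, -0.0051, 0.1362]
eef_rot: [-179.9, 0.0, -92.5]
contact_force: [0.6, 0.2, 0.8]
gripper_width: 0.0531
gripper_force: 3.0
```

Call:
jog_arm:
  deltas:
    - [[-1,0,0,0,0],[-1,0,0,0,0],[-1,0,0,0.5,0],[-1,0,0,2.5,0],[-1,0,0,3,0],[-1,-0.1,2.0,0,0],[-1,-0.2,4.0,0,0],[-1,-0.25,5,0,0]]

```text
time_s: 4.35
tcp_pos: [0.5355, 0.1051, 0.1954]
eef_rot: [179.9, -0.0, -92.6]
contact_force: [1.3, 0.4, -2.2]
gripper_width: 0.0527
gripper_force: 20.0
```

Call:
jog_arm:
  deltas:
    - [[-1,-0.25,5,0,0],[-1,-0.25,5,0,0],[-1,-0.2,5,0,0],[-1,-0.2,4.7,0,0],[-1,-0.1,3,0,0],[-1,0,2,0,0],[-1,0,0,0,0],[-1,0,0,0,0]]

```text
time_s: 5.35
tcp_pos: [0.5261, 0.3508, 0.1954]
eef_rot: [180.0, -0.0, -92.6]
contact_force: [-0.3, -0.0, -1.6]
gripper_width: 0.0528
gripper_force: 20.0
```

Call:
jog_arm:
  deltas:
    - [[-1,0,0,-3,0],[-1,0,0,-2,0],[-1,0,0,-1,0],[-1,0,0,-0.4,0],[-1,0,0,-0.1,0],[-1,0,0,-0.1,0],[-1,0,0,0,0]]

```text
time_s: 6.22
tcp_pos: [0.5265, 0.352, 0.1302]
eef_rot: [-180.0, 0.0, -92.5]
contact_force: [-0.3, 0.2, -0.8]
gripper_width: 0.0527
gripper_force: 20.0
```

Call:
jog_arm:
  deltas:
    - [[-1,0,0,-0.1,0],[-1,0,0,-0.1,0],[-1,0,0,0,0]]

```text
time_s: 6.6
tcp_pos: [0.5271, 0.3525, 0.1299]
eef_rot: [-179.9, 0.1, -92.5]
contact_force: [-0.8, -1.9, 10.8]
gripper_width: 0.0529
gripper_force: 20.0
```

Call:
jog_arm:
  deltas:
    - [[-1,0,0,0.1,0],[0.6,0,0,0,0],[0.6,0,0,0,0],[0.6,0,0,0,0],[0.6,0,0,2,0],[0.6,0,0,5,0],[0.6,0,0,4,0],[0.6,0,-3,0.7,0]]

```text
time_s: 7.6
tcp_pos: [0.5272, 0.3233, 0.2484]
eef_rot: [-179.8, 0.2, -92.4]
contact_force: [-0.4, 0.0, -0.3]
gripper_width: 0.07
gripper_force: 0.0
```

Call:
jog_arm:
  deltas:
    - [[1,0.05,-4,0,0],[1,0.05,-5.5,0,0],[1,0.05,-5.5,0,0],[1,0.05,-5.5,0,0],[1,0.05,-5.5,0,0],[1,0.1,-5.5,0,0],[1,0.1,-5.3,0,0],[1,0,-3.3,0,0]]

```text
time_s: 8.6
tcp_pos: [0.5294, -0.0819, 0.2448]
eef_rot: [179.9, -0.0, -92.6]
contact_force: [0.7, 0.7, 0.1]
gripper_width: 0.0881
gripper_force: 0.0
```

Call:
jog_arm:
  deltas:
    - [[1,0,0,0,0],[1,0,0,-4,0],[1,0,0,-4,0],[1,0,0,-3.1,0],[1,0,0,0,0],[-1,0,0,0,0],[-1,0,0,0,0],[-1,0,0,0,0]]

```text
time_s: 9.6
tcp_pos: [0.5312, -0.0791, 0.1356]
eef_rot: [-179.9, 0.0, -92.5]
contact_force: [-0.3, -0.5, -0.4]
gripper_width: 0.063
gripper_force: 0.0
```

Call:
jog_arm:
  deltas:
    - [[-1,0,0,0,0],[-1,0,0,0,0],[-1,0,0,0,0]]

```text
time_s: 9.98
tcp_pos: [0.5309, -0.0793, 0.1348]
eef_rot: [-180.0, -0.0, -92.5]
contact_force: [-0.1, 0.1, 1.3]
gripper_width: 0.0418
gripper_force: 19.9
```

Call:
jog_arm:
  deltas:
    - [[-1,0,0,0.5,0],[-1,0,0,2.5,0],[-1,0,0,3,0],[-1,-0.5,2,0,0],[-1,-1,4,0,0],[-1,-1.25,5,0,0],[-1,-1.25,5,0,0],[-1,-1.25,5,0,0]]

```text
time_s: 10.98
tcp_pos: [0.4773, 0.1321, 0.1947]
eef_rot: [180.0, 0.0, -92.5]
contact_force: [1.2, 0.1, -1.2]
gripper_width: 0.042
gripper_force: 19.9
```

Call:
jog_arm:
  deltas:
    - [[-1,-1.25,5,0,0],[-1,-1.25,5,0,0],[-1,-1.2,5,0,0],[-1,-0.75,3,0,0],[-1,-0.5,2,0,0],[-1,0,0,-2,0],[-1,0,0,-2.5,0],[-1,0,0,-1.5,0]]

```text
time_s: 11.98
tcp_pos: [0.4284, 0.3299, 0.1334]
eef_rot: [179.9, -0.1, -92.6]
contact_force: [0.1, 0.1, -2.7]
gripper_width: 0.0417
gripper_force: 19.9
```

Call:
jog_arm:
  deltas:
    - [[-1,0,0,-0.4,0],[-1,0,0,-0.1,0],[-1,0,0,-0.1,0],[-1,0,0,-0.1,0],[-1,0,0,0,0]]

```text
time_s: 12.6
tcp_pos: [0.4292, 0.3312, 0.1287]
eef_rot: [-179.9, 0.1, -92.5]
contact_force: [-1.2, -0.3, 5.2]
gripper_width: 0.042
gripper_force: 19.9
```

Call:
jog_arm:
  deltas:
    - [[-1,0,0,0.1,0],[0.4,0,0,0,0],[0.4,0,0,0,0],[0.4,0,0,0,0],[0.4,0,0,2,0],[0.4,0,0,5,0],[0.4,0,0,4.7,0],[0.4,0.5,-1.5,0,0]]

```text
time_s: 13.6
tcp_pos: [0.4351, 0.3176, 0.2496]
eef_rot: [-179.7, 0.3, -92.4]
contact_force: [-0.1, -0.5, 0.1]
gripper_width: 0.0613
gripper_force: 0.0
```

Call:
jog_arm:
  deltas:
    - [[0.5,1.7,-5,0,0],[0.5,1.8,-5.5,0,0],[0.5,2,-5.5,0,0],[0.5,2,-5.5,0,0],[0.5,2,-5.5,0,0],[0.5,2,-5.5,0,0],[0.5,2,-5.5,0,0],[0.5,1.9,-5.5,0,0]]

```text
time_s: 14.6
tcp_pos: [0.5876, -0.1214, 0.2447]
eef_rot: [179.9, 0.0, -92.5]
contact_force: [0.6, 0.8, -0.2]
gripper_width: 0.0656
gripper_force: 0.0
```

Run:
```python
from h import *
r.capture('wrist');r.capture('wrist');s=r.get_state();i=r.camera_info('wrist');im=r.capture('wrist');print(s['time_s'],s['tcp_pos'],s['qd'].round(1))
t=r.capture('top');sc=r.capture('scene');cv2.imwrite('pics/t2.png',t);cv2.imwrite('pics/s2.png',sc)
p=proj('wrist',[.589,-.121,.069],i);print(p)
hsv=cv2.cvtColor(im,cv2.COLOR_BGR2HSV);m=((hsv[...,0]>15)&(hsv[...,0]<32)&(hsv[...,1]>150)&(hsv[...,2]>60)).astype(np.uint8)*255
for c in cv2.findContours(m,0,1)[0]:
    if cv2.contourArea(c)>200: print(cv2.fitEllipse(c),cv2.boundingRect(c))
cv2.imwrite('pics/w4.png',cv2.resize(im,None,fx=1,fy=1))
```

```text
14.7 [ 0.5879 -0.1241  0.2437] [ 3.8 -1.8 -2.2 -1.2  0.2 -4.4]
[282.5867 198.386 ]
((166.18019104003906, 61.311153411865234), (46.54941940307617, 75.24088287353516), 53.32300567626953) (131, 29, 73, 64)
```

View pics/w4.png

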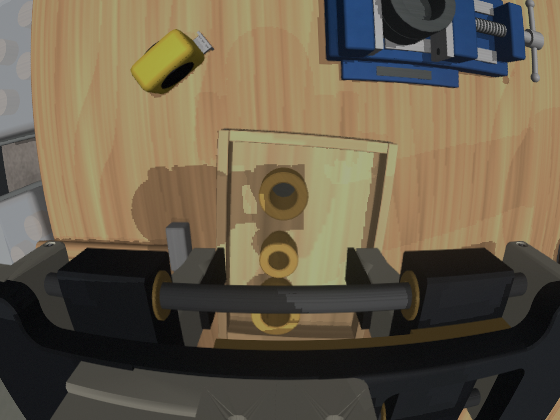

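The wrist view shows the medium bushing ring at (284,194), the small one at (279,255), both still standing, with the cans gone. It has the same wrist-camera bias as at the hub. Now I'll grip the medium bushing.

Call:
jog_arm:
  deltas:
    - [[0.5,0,-0.3,-4,0],[0.5,0,0,-4,0],[0.5,0,0,-4,0],[0.5,0,0,-4,0],[0.5,0,0,-2.2,0],[0.5,0,0,-0.2,0],[0.5,0,0,0,0],[-1,0,0,0,0]]
  force: 30

```text
time_s: 15.85
tcp_pos: [0.5885, -0.1219, 0.063]
eef_rot: [-179.9, 0.0, -92.5]
contact_force: [0.0, -0.0, -0.5]
gripper_width: 0.0601
gripper_force: 0.0
```

Call:
jog_arm:
  deltas:
    - [[-1,0,0,0,0],[-1,0,0,0,0],[-1,0,0,0,0],[-1,0,0,0,0],[-1,0,0,0.5,0],[-1,0,0,4,0],[-1,0,0,5,0],[-1,0,0,0.5,0]]

```text
time_s: 16.85
tcp_pos: [0.5888, -0.1223, 0.1648]
eef_rot: [-179.7, 0.0, -92.5]
contact_force: [0.3, 0.2, -4.7]
gripper_width: 0.0495
gripper_force: 30.0
```

Call:
jog_arm:
  deltas:
    - [[-1,0,0,1.5,0],[-1,-2.3,-3.2,0,0],[-1,-3,-4.1,0,0],[-1,-3,-4.1,0,0],[-1,-3,-4.1,0,0],[-1,-2.65,-3.8,0,0],[-1,0,0,0,0],[-1,0,0,0,0]]

```text
time_s: 17.85
tcp_pos: [0.4474, -0.3151, 0.1757]
eef_rot: [179.9, 0.0, -92.6]
contact_force: [-0.3, 0.1, -5.1]
gripper_width: 0.0492
gripper_force: 30.0
```

Run:
```python
from h import *
r.capture('top');s0=r.get_state();t=r.capture('top');sc=r.capture('scene');print(s0['time_s'],s0['tcp_pos'],s0['qd'].round(1))
a=cv2.resize(t[225:325,365:450],None,fx=4,fy=4,interpolation=2)
b=cv2.resize(sc[140:285,50:160],None,fx=4,fy=4,interpolation=2)
c=np.zeros((580,784,3),np.uint8);c[:400,:340]=a;c[:,344:784]=b;cv2.imwrite('pics/hov.png',c)
```

```text
17.9 [ 0.4479 -0.3148  0.1758] [ 0.9 -0.2  0.3  0.1  0.1  0. ]
```

View pics/hov.png

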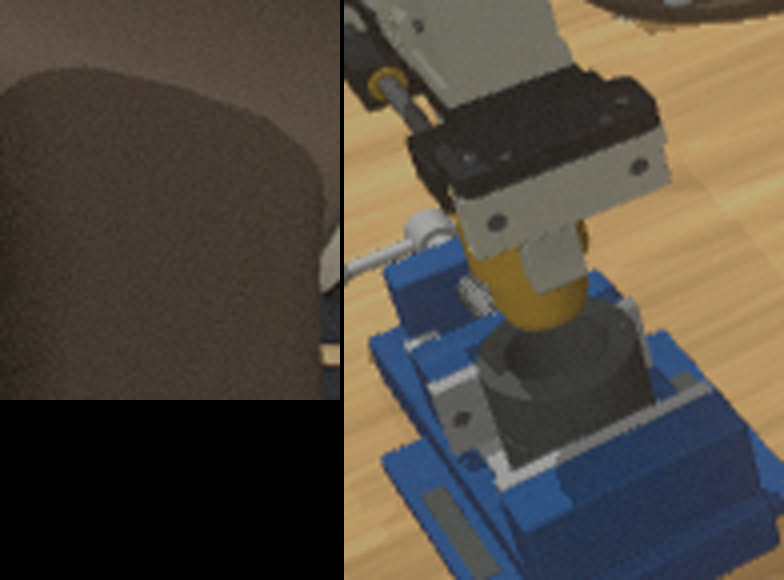

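The top view is blocked by the arm. In the scene view the bushing hangs over the hub, its foot's lower edge near (545,332) and the rim centred near (558,348). I'll compare with where the outline should fall.

Run:
```python
from h import *
s=r.get_state();z0=s['tcp_pos'][2]-.053;print(z0)
a=np.linspace(0,2*np.pi,73)
def out(c,z,R):
    q=np.array([proj('scene',[c[0]+R*np.cos(t),c[1]+R*np.sin(t),z]) for t in a]);q=(q-[50,140]+.5)*4-.5+[344,0]
    return 'L %.0f R %.0f T %.0f B %.0f'%(q[:,0].min(),q[:,0].max(),q[:,1].min(),q[:,1].max())
for c in [(.4479,-.3148),(.4479,-.319)]:
    print(c,'foot',out(c,z0,.017),'| shank z+8',out(c,z0+.008,.02),'| shank z+25',out(c,z0+.025,.02),'| rim',out(c,.1,.035),'| bore',out(c,.1,.0225))
im=r.capture('scene');hsv=cv2.cvtColor(im,cv2.COLOR_BGR2HSV)
m=((hsv[...,0]>15)&(hsv[...,0]<30)&(hsv[...,1]>190)).astype(np.uint8)[190:235,70:120]
for y in range(0,45,3):
    x=np.nonzero(m[y])[0]
    if len(x): print('row',(y+190-140+.5)*4-.5,'x',(x.min()+20+.5)*4-.5+344,(x.max()+20+.5)*4-.5+344)
```

```text
0.12317348248127555
(0.4479, -0.3148) foot L 503 R 583 T 280 B 330 | shank z+8 L 491 R 586 T 262 B 321 | shank z+25 L 482 R 577 T 233 B 291 | rim L 473 R 635 T 293 B 397 | bore L 503 R 606 T 311 B 377
(0.4479, -0.319) foot L 494 R 574 T 284 B 334 | shank z+8 L 482 R 577 T 266 B 325 | shank z+25 L 472 R 568 T 236 B 295 | rim L 464 R 626 T 297 B 401 | bore L 494 R 598 T 315 B 382
row 285.5 x 525.5 525.5
row 297.5 x 561.5 573.5
```

Call:
jog_arm:
  deltas:
    - [[-1,0.1,0.05,-1,0],[-1,0,0,-1,0],[-1,0,0,-0.4,0],[-1,0,0,-0.3,0],[-1,0,0,-0.3,0],[-1,0,0,0,0]]

```text
time_s: 18.8
tcp_pos: [0.4491, -0.3148, 0.1464]
eef_rot: [180.0, 0.0, -92.5]
contact_force: [0.6, 0.0, -5.2]
gripper_width: 0.0496
gripper_force: 30.0
```

Call:
jog_arm:
  deltas:
    - [[-1,0,0,-0.3,0],[-1,0,0,-0.3,0],[-1,0,0,-0.3,0],[-1,0,0,0,0]]

```text
time_s: 19.3
tcp_pos: [0.449, -0.3147, 0.1372]
eef_rot: [180.0, 0.0, -92.5]
contact_force: [-0.3, 0.6, -5.5]
gripper_width: 0.0495
gripper_force: 30.0
```

No side force with 15 mm in. I'll carry on down.

Call:
jog_arm:
  deltas:
    - [[-1,0,0,-0.4,0],[-1,0,0,-0.4,0],[-1,0,0,-0.3,0],[-1,0,0,0,0]]

```text
time_s: 19.8
tcp_pos: [0.449, -0.3147, 0.1262]
eef_rot: [180.0, 0.0, -92.5]
contact_force: [-0.3, 0.7, -4.9]
gripper_width: 0.0494
gripper_force: 30.0
```

Call:
jog_arm:
  deltas:
    - [[-1,0,0,-0.1,0],[-1,0,0,-0.1,0],[-1,0,0,0,0]]

```text
time_s: 20.18
tcp_pos: [0.4491, -0.3148, 0.1245]
eef_rot: [180.0, 0.0, -92.5]
contact_force: [1.0, 0.1, -5.5]
gripper_width: 0.0496
gripper_force: 30.0
```

Call:
jog_arm:
  deltas:
    - [[-1,0,0,-0.1,0],[-1,0,0,-0.1,0],[-1,0,0,-0.1,0],[-1,0,0,0,0]]

```text
time_s: 20.68
tcp_pos: [0.4493, -0.3149, 0.1238]
eef_rot: [-180.0, -0.1, -92.5]
contact_force: [-5.6, 6.9, 15.3]
gripper_width: 0.0492
gripper_force: 30.0
```

Call:
jog_arm:
  deltas:
    - [[-1,0,0,-0.1,0],[-1,0,0,0,0],[-1,0,0,0.2,0],[0.5,0,0,0,0],[0.5,0,0,0,0],[0.5,0,0,0,0],[0.5,0,0,3,0],[0.5,0,0,5,0]]

```text
time_s: 21.68
tcp_pos: [0.4482, -0.3144, 0.2017]
eef_rot: [179.8, 0.1, -92.5]
contact_force: [0.5, -0.2, 1.2]
gripper_width: 0.0657
gripper_force: 0.0
```

Call:
jog_arm:
  deltas:
    - [[0.5,0,0,4.3,0],[0.5,0,5,0,0],[0.5,0,5.5,0,0],[0.5,0,5.5,0,0],[0.5,0,5.5,0,0],[0.5,0,5.5,0,0],[0.5,0,5.5,0,0],[0.5,0,5.5,0,0]]

```text
time_s: 22.68
tcp_pos: [0.449, 0.0671, 0.2458]
eef_rot: [-180.0, 0.0, -92.5]
contact_force: [1.7, 0.1, -0.1]
gripper_width: 0.0658
gripper_force: 0.0
```

Run:
```python
from h import *
t=r.capture('top');sc=r.capture('scene');s=r.get_state();print(s['time_s'],s['tcp_pos'])
b=cv2.resize(sc[140:285,40:160],None,fx=4,fy=4,interpolation=2)
a=cv2.resize(t[225:305,370:445],None,fx=4,fy=4,interpolation=2)
c=np.zeros((580,784,3),np.uint8);c[:320,:300]=a;c[:,304:784]=b;cv2.imwrite('pics/seat.png',c)
hsv=cv2.cvtColor(sc,cv2.COLOR_BGR2HSV)
```

```text
22.775 [0.4495 0.0693 0.2457]
```

View pics/seat.png

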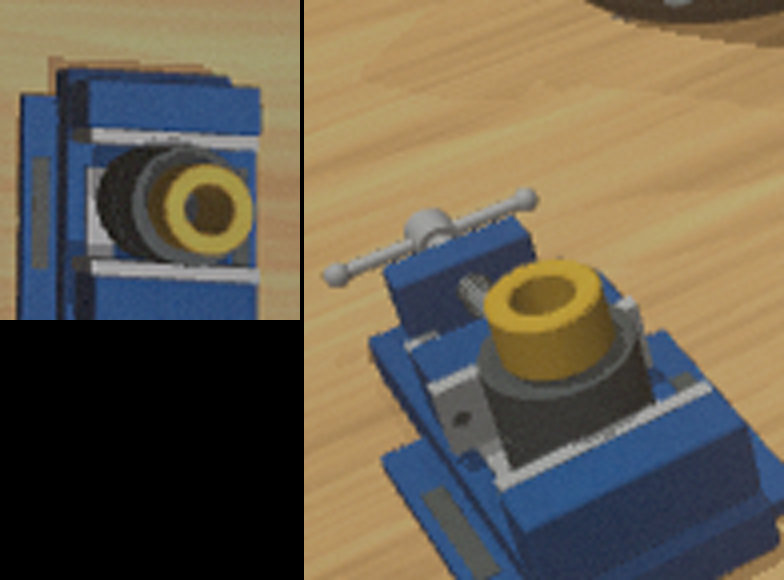

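The bushing sits flat, with its head on the hub rim at (548,320) in the scene half. Now I'll return the tin.

Call:
jog_arm:
  deltas:
    - [[0.4,-0.4,4,0,0],[0.4,-0.4,5.5,0,0],[0.4,-0.4,5.5,0,0],[0.4,-0.4,5.5,0,0],[0.4,-0.45,4.05,0,0],[0.4,0,2,0,0],[0.4,0,0,0,0],[0.4,0,0,-4,0]]
  force: 20

```text
time_s: 23.78
tcp_pos: [0.4302, 0.3314, 0.2077]
eef_rot: [-179.8, 0.3, -92.5]
contact_force: [0.6, 0.1, -0.5]
gripper_width: 0.0615
gripper_force: 0.0
```

Call:
jog_arm:
  deltas:
    - [[0.4,0,0,-4,0],[0.4,0,0,-3,0],[0.4,0,0,-0.7,0],[0.4,0,0,0,0],[-1,0,0,0,0],[-1,0,0,0,0],[-1,0,0,0,0],[-1,0,0,0,0]]

```text
time_s: 24.78
tcp_pos: [0.4291, 0.3312, 0.1295]
eef_rot: [-179.9, 0.1, -92.5]
contact_force: [-0.3, -0.5, 5.5]
gripper_width: 0.0416
gripper_force: 20.0
```

Call:
jog_arm:
  deltas:
    - [[-1,0,0,0.5,0],[-1,0,0,2.5,0],[-1,0,0,3.6,0],[-1,0.5,-2,0,0],[-1,1,-4,0,-0.02],[-1,1.25,-5,0,-0.02],[-1,1.25,-5,0,-0.02],[-1,1.25,-5,0,-0.018]]

```text
time_s: 25.78
tcp_pos: [0.4804, 0.1185, 0.1937]
eef_rot: [179.9, -0.0, -97.0]
contact_force: [1.1, 0.5, -2.1]
gripper_width: 0.0423
gripper_force: 19.9
```

Call:
jog_arm:
  deltas:
    - [[-1,1.25,-5,0,0],[-1,1.25,-5,0,0],[-1,1.2,-5,0,0],[-1,0.75,-3,0,0],[-1,0.5,-2,0,0],[-1,0,0,0,0],[-1,0,0,-2,0],[-1,0,0,-2,0]]

```text
time_s: 26.78
tcp_pos: [0.5299, -0.0789, 0.1536]
eef_rot: [180.0, 0.0, -97.0]
contact_force: [0.5, -0.3, -1.4]
gripper_width: 0.0421
gripper_force: 20.0
```

Call:
jog_arm:
  deltas:
    - [[-1,0,0,-1,0],[-1,0,0,-0.5,0],[-1,0,0,-0.2,0],[-1,0,0,-0.1,0],[-1,0,0,-0.1,0],[-1,0,0,0,0]]

```text
time_s: 27.52
tcp_pos: [0.5308, -0.0793, 0.1358]
eef_rot: [-180.0, 0.0, -97.0]
contact_force: [-0.3, -0.5, -2.9]
gripper_width: 0.0419
gripper_force: 20.0
```

Call:
jog_arm:
  deltas:
    - [[-1,0,0,-0.1,0],[-1,0,0,-0.1,0],[-1,0,0,0,0]]

```text
time_s: 27.9
tcp_pos: [0.5317, -0.0795, 0.1351]
eef_rot: [-179.9, -0.0, -97.0]
contact_force: [-1.2, -1.0, 8.8]
gripper_width: 0.0418
gripper_force: 20.0
```

Call:
jog_arm:
  deltas:
    - [[-1,0,0,0.1,0],[0.5,0,0,0,0],[0.5,0,0,0,0],[0.5,0,0,0,0],[0.5,0,0,2,0],[0.5,0,0,5,0],[0.5,0,0,4.1,0],[0.5,0,4,0,0]]

```text
time_s: 28.9
tcp_pos: [0.5325, -0.04, 0.2492]
eef_rot: [-179.6, 0.1, -97.1]
contact_force: [1.0, 0.5, -1.3]
gripper_width: 0.0658
gripper_force: 0.0
```

Call:
jog_arm:
  deltas:
    - [[0.7,0,5.5,0,0],[0.7,-0.05,5.5,0,0],[0.7,-0.1,5.5,0,0],[0.7,-0.1,5.5,0,0],[0.7,-0.1,5.5,0,0],[0.7,-0.1,5.5,0,0],[0.7,0,4,0,0],[0.7,0,2.1,0,0]]

```text
time_s: 29.9
tcp_pos: [0.5258, 0.3537, 0.2449]
eef_rot: [180.0, -0.0, -96.9]
contact_force: [-0.9, -0.1, -0.0]
gripper_width: 0.0746
gripper_force: 0.0
```

Call:
jog_arm:
  deltas:
    - [[0.7,0,0,0,0],[0.7,0,0,-4,0],[0.7,0,0,-4,0],[0.7,0,0,-3,0],[0.7,0,0,-0.6,0],[-1,0,0,0,0],[-1,0,0,0,0],[-1,0,0,0,0]]

```text
time_s: 30.9
tcp_pos: [0.5268, 0.3522, 0.1311]
eef_rot: [-179.9, 0.1, -97.0]
contact_force: [1.1, -0.5, 1.4]
gripper_width: 0.0527
gripper_force: 20.0
```

Call:
jog_arm:
  deltas:
    - [[-1,0,0,0,0],[-1,0,0,0,0]]

```text
time_s: 31.15
tcp_pos: [0.527, 0.3523, 0.131]
eef_rot: [-179.9, 0.1, -97.0]
contact_force: [1.0, -0.5, 6.6]
gripper_width: 0.0526
gripper_force: 20.0
```

Call:
jog_arm:
  deltas:
    - [[-1,0,0,0.5,0],[-1,0,0,2.5,0],[-1,0,0,3.6,0],[-1,0.1,-2,0,0],[-1,0.2,-4,0,0],[-1,0.25,-5,0,0],[-1,0.25,-5,0,0],[-1,0.25,-5,0,0]]

```text
time_s: 32.15
tcp_pos: [0.5355, 0.1395, 0.1946]
eef_rot: [179.9, -0.0, -97.0]
contact_force: [0.5, 0.3, -2.5]
gripper_width: 0.0524
gripper_force: 20.0
```

Call:
jog_arm:
  deltas:
    - [[-1,0.2,-5,0,0],[-1,0.2,-4.7,0,0],[-1,0.1,-3,0,0],[-1,0,-2,0,0],[-1,0,0,0,0],[-1,0,0,0,0],[-1,0,0,-2,0],[-1,0,0,-2,0]]

```text
time_s: 33.15
tcp_pos: [0.5418, -0.0041, 0.1552]
eef_rot: [-180.0, 0.0, -96.9]
contact_force: [-0.7, 0.4, -1.7]
gripper_width: 0.0527
gripper_force: 20.0
```

Call:
jog_arm:
  deltas:
    - [[-1,0,0,-1,0],[-1,0,0,-0.5,0],[-1,0,0,-0.2,0],[-1,0,0,-0.1,0],[-1,0,0,0,0]]

```text
time_s: 33.78
tcp_pos: [0.5419, -0.0052, 0.1379]
eef_rot: [-180.0, 0.0, -97.0]
contact_force: [-0.5, -0.2, -1.8]
gripper_width: 0.0526
gripper_force: 20.0
```

Call:
jog_arm:
  deltas:
    - [[-1,0,0,-0.1,0],[-1,0,0,0,0]]

```text
time_s: 34.02
tcp_pos: [0.542, -0.0053, 0.1371]
eef_rot: [-180.0, 0.0, -97.0]
contact_force: [0.4, -0.8, 1.0]
gripper_width: 0.0527
gripper_force: 20.0
```

Call:
jog_arm:
  deltas:
    - [[-1,0,0,-0.1,0],[-1,0,0,0,0]]

```text
time_s: 34.28
tcp_pos: [0.5423, -0.0054, 0.1369]
eef_rot: [-179.9, -0.0, -97.0]
contact_force: [-2.2, -0.4, 9.4]
gripper_width: 0.0524
gripper_force: 20.0
```

Down on the floor. I'll release, rise, move clear and look.

Call:
jog_arm:
  deltas:
    - [[-1,0,0,0.1,0],[0.7,0,0,0,0],[0.7,0,0,0,0],[0.7,0,0,0,0],[0.7,0,0,2,0],[0.7,0,0,5,0],[0.7,0,0,5,0],[0.7,0,0,2,0]]

```text
time_s: 35.28
tcp_pos: [0.5427, -0.0051, 0.2799]
eef_rot: [-179.8, 0.1, -97.0]
contact_force: [0.8, -0.2, 0.3]
gripper_width: 0.0741
gripper_force: 0.0
```

Call:
jog_arm:
  deltas:
    - [[0.7,0,5,0,0],[0.7,-0.5,5.5,0,0],[0.7,-1,5.5,0,0],[0.7,-1,5.5,0,0],[0.7,-1,5.5,0,0],[0.7,-1,4,0,0],[0.7,0,0,0,0],[0.7,0,0,0,0]]

```text
time_s: 36.28
tcp_pos: [0.4965, 0.3046, 0.2763]
eef_rot: [180.0, -0.0, -97.0]
contact_force: [0.1, 0.2, -0.5]
gripper_width: 0.0748
gripper_force: 0.0
```

Run:
```python
from h import *
t=r.capture('top');sc=r.capture('scene');s=r.get_state();print(s['time_s'],s['tcp_pos'])
cv2.imwrite('pics/tf.png',t);cv2.imwrite('pics/sf.png',sc)
a=cv2.resize(t[170:275,235:365],None,fx=3,fy=3,interpolation=2)
b=cv2.resize(sc[120:360,20:415],None,fx=2,fy=2)
c=np.zeros((600,790,3),np.uint8);c[:480]=b
a=a[:,:];cv2.imwrite('pics/fin.png',np.hstack([a,cv2.resize(sc[140:300,175:350],(345,315),interpolation=2)]))
```

```text
36.375 [0.4968 0.3039 0.2766]
```

View pics/fin.png

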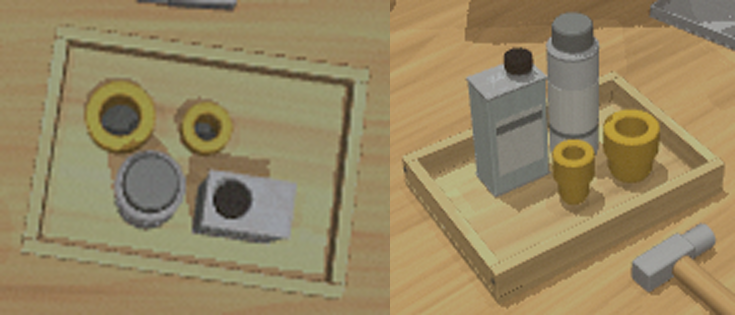

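Both cans are upright in the caddy: the aerosol at (150,185) and the tin, square to the walls, at (247,205). The small and large bushings have not moved, so I'll hand in.

```bash
python3 -c "
from plant import r
print(r.close_job())"
```

```text
the job is handed in; nothing more can be done
None
```

The medium bushing is fully home in the hub, both cans are back upright where they stood with the tin square in the caddy, and the job was handed in at about 36 s; the hand-in gave no verdict.

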